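# Set the strap cutter's width guide with its knurled wheel

## Robot

A 6-joint arm with a two-finger parallel gripper is mounted at the origin on the work surface. World frame = base frame: x ahead of the robot, y to its left, z up, the work surface at z = 0. Lengths are in m, angles in degrees, forces in N, time in s.
With the tool pointing down it reaches from about 0.3 to 0.75 m from the base axis. Payload 8.5 kg.
Tool frame: the origin (TCP) lies between the finger pads; the fingertips stand 25 mm ahead of it and the grasp point (between the pads) lies 6 mm ahead of it; x points along the fingers, y is the direction in which the jaws open and shut, and the axes are right-handed (so a half turn about x gives the same grasp; the last joint's range is limited). The gripper opens to 85 mm and grips with 20 to 120 N. Pads are 22 mm wide; open, the fingers measure 114 mm over their backs; the gripper's body (76 mm by 85 mm) begins 54 mm behind the grasp point. The pads swing forward as they close: fully open they stand 13 mm farther back than shut.
Start: joints at [56.992, 21.807, 74.336, -0, 83.858, -12.336], TCP at [0.194, 0.515, 0.256] pointing down, gripper open.
Joint ranges: [-178.18, 178.18], [-50.72, 133.34], [12.68, 142.11], [-81.47, 261.47], [9.98, 163.14], [-165.26, 165.26]. Speed limits (degrees/s): [136.94, 136.94, 180, 180, 180, 180].

## Interface

Orientations are given as a 3x3 rotation matrix whose columns are the frame's x, y, z axes.
In Python, from rig import sensors, get_image, workorder gives the robot as it stands.
- The arm moves only by the tool arm_command, never from a script. Its argument "plan" is a list that holds one entry, the list of rows, each a list of 6 numbers: the shift along the tool's x, y, z in units of 25 mm (1.0 is 25 mm), then the turn, a rotation vector about the tool's x, y, z in units of 6 degrees (1.0 is 6 degrees). In form: [[[dx, dy, dz, ax, ay, az], ...]]. A call has 1 to 10 rows; each row is the pose to reach, as a shift and turn from the pose commanded when the call began, along the tool's axes at that moment; what a row does not reach only later rows make up. A row lasts 1/10 s, in which the tool goes at most 50 mm and 8.59 degrees, less where a joint would pass 70% of its speed; a pose out of reach is approached as far as the arm can. A call with a gripper value outside its range is refused whole. "jaw" is the closure, from 0 (fully open) to 1 (shut), set as the call begins (left out, the last holds). The fingers move at their own pace and stop on an object; "newtons" is the grip in N (left out, the last holds). Time passes only in rows, so rows that repeat a pose let the fingers close. It gives the time, the measured TCP pose, the force and the opening at its end, in the units of the state.
- sensors.observe(): the state, without advancing time (a new reading comes with each control period).
- get_image(name): name is "side" or "top" or "wrist"; returns a dict with "img" (420x560x3 uint8, red, green, blue), "fx", "fy", "cx", "cy" (pixels), "T" (4x4, takes a point from camera to world coordinates). Camera axes: x right, y up, looking along -z (the intrinsics and any distortion apply to the point x, -y, -z); pixel columns grow to the right and rows downward; lengths in m; the calibration is good to about 2 mm. A picture is of the moment at which its call begins. There is no depth.
- workorder.close_job(): hands the job in, once; it reports no verdict.
The state is a dict: "time_s": time; "q": joint angles; "qvel": joint speeds; "joint_efforts": joint torques, N m; "position": TCP position; "tool_rot": TCP orientation; "ft_force": force on the tool from outside, world axes, zero at the start; "wrist_torque": the same for the moment, N m; "grip_width": finger opening in m.
Only numpy, scipy, OpenCV 4.12 (cv2) and the standard library are available. Lean on these libraries where they do the work, as an engineer would, in place of code of your own. Each camera call takes 0.05 s, during which the arm holds its last target. There are 200 camera calls.

## Task

Set the bench strap cutter for the next batch of sandal straps: with a fingertip on top of the knurled thumb wheel, roll it so that the width guide moves towards the blade, until the guide's front edge stands on the long gauge mark cut across the steel bed. Move the guide only by its wheel, never by pushing the guide itself, leave the things lying around where they are, and take the hand clear at the end.

Things in the scene. Friction and masses are not known exactly. Their poses are not given: they have to be found in the camera images.
- crest (a point): Fixed point on top of the knurled wheel (60 mm diameter, 18 mm wide, steel, upright between grey cheeks that end 6 mm below its top), mid-width, 115 mm above the table. x: along the wheel's level axis. y: level, from wheel to blade. Press 5 to 15 N here and drag level along +y: rim follows without slip, guide moves along +y. Takes 2 N to turn, stays put. Nothing within 45 mm is higher.
- gauge_mark (a point): Point on the bed's top face (38 mm above the table), middle of the long gauge mark: a dark engraved line 2 mm wide right across the steel bed (187 mm) along x, parallel to the guide. The short ticks at the bed's two ends, 10 mm apart, are only the scale. Axes as crest; it lies 131 mm along +y from the crest, 24 mm before the blade.
- guide_edge (a point): Point on the moving width guide: middle of its lower front (+y) edge, the edge of the thin steel foot under the guide's bar, at bed height. Axes as crest. Set when level with gauge_mark along y. The foot is 150 mm long, so the mark shows past both its ends.
- guide_bar: The whole moving width guide: dark grey steel bar 116 x 13 x 27 mm on a thin steel foot, behind it a lug (105 mm above the table), a toothed rack that passes beside the wheel (27 mm along +x, 99 mm above the table, keeper plate to 105 mm) and two round rods. Not to be pushed by hand.
- wheel_rim: The knurled wheel (60 mm diameter, 18 mm wide) with its small brass pinion; origin on its axis in the middle of its width, 85 mm above the table; x is its axis. Its y and z axes turn with it.
- guide (a joint): Travel of the width guide in m, growing towards the blade: 0 fully open, 0.062 at its stop, 0.045 with its edge on the gauge mark.
- wheel (a joint): Angle of the knurled wheel in rad, growing as its top rolls along +y (towards the blade). It drives the guide by 6 mm per rad, that is 1 mm of guide travel for every 5 mm that the rim is rolled.
- cutter: The strap cutter, bolted down: grey cast base 200 x 340 mm, steel bed 38 mm above the table, wheel bracket at its -y end (wheel axis at y = -80 mm), blade head up to 130 mm high at its +y end (y = 75 to 137 mm) and a crank. Origin at the middle of its underside; x along the wheel's axis, y from the wheel to the blade, z up.
- bobbin: A small wooden bobbin, 26 mm across and 26 mm high, standing on the bed's corner behind the wheel; origin at its underside. Leave it.
- awl: An awl 160 mm long with a wooden handle, lying before the cutter; origin on the table under its middle. Leave it.
- rivet_tin: A round steel tin, 72 mm across and 45 mm high, standing beside the cutter near the wheel; origin at its underside. Leave it.
- hammer: A hammer 260 mm long lying beyond the cutter. Leave it.
- thread_cone: A cone of undyed thread, 60 mm across and 100 mm high, standing beyond the cutter at the wheel's end; origin at its underside. Leave it.
- sandal: A finished leather sandal, 254 mm long and 66 mm high, lying beside the cutter beyond the crank; origin at its underside. Leave it.
- sole_stack: A stack of cut soles, 250 mm long and 60 mm high, beyond the rivet tin on the wheel's side; origin at its underside. Leave it.

How it is judged (in metres and radians):
On the way:
1. a fingertip rolls the knurled wheel: it presses on the rim (contact force between the fingers and wheel_rim above 0.5 N), for 0.2 s.
At the end, for the whole second after the job is handed in: The guide's front edge stands within 2 mm of the middle of the gauge mark and is at rest, and everything lying around is still within 20 mm of where it was (y of guide_edge in the frame of gauge_mark between -0.002 and 0.002 m and velocity of joint guide between -0.001 and 0.001 m/s and distance of each of bobbin, awl, rivet_tin, hammer, thread_cone, sandal, sole_stack from where it was at the start of the episode below 0.02 m); the robot touches nothing.
It fails at once if the width guide is pushed or held directly (more than 1.5 N) instead of by its wheel (contact force between any of the fingers, the arm and guide_bar above 1.5 N).
It fails at once if a thing lying around is moved by more than 20 mm or lifted (distance of any of bobbin, awl, rivet_tin, hammer, thread_cone, sandal, sole_stack from where it was at the start of the episode above 0.02 m).
It also fails if it takes over 51 s, if anything falls off the work surface, if the arm or the gripper's body presses on something with over 40 N, if the wrist force passes 120 N, or if a joint passes its speed limit or range.

## Working session

There is one attempt and no reset: what is moved stays moved. The work goes in short steps, Python scripts to look and compute and a tool call to move; the robot and the scene stay as the last step left them, time stands still between calls to the robot, and variables do not carry over. Pictures are saved under pics/ and viewed, about 8 in all and at most 12, crops included, and the job is handed in when it is done.

Besides the shell and the picture viewer there is one more tool, called after "Call:" by a JSON object that holds its "name" and its "arguments", one argument or row to a line. arm_command: Moves the arm, as the interface text tells. Its arguments: {"type":"object","properties":{"plan":{"type":"array","items":{"type":"array","items":{"type":"array","items":{"type":"number"}}}},"jaw":{"type":"number"},"newtons":{"type":"number"}},"required":["plan"]}

```bash
ls; mkdir -p pics
python3 - <<'E'
from rig import sensors,get_image
import cv2,numpy as np
o=sensors.observe();print(o)
for n in ("top","side"):
    d=get_image(n);print(n,{k:(np.round(v,4).tolist() if k=='T' else v) for k,v in d.items() if k!='img'})
    cv2.imwrite(f"pics/{n}0.png",d['img'][:,:,::-1])
E
```

```text
pics
{'time_s': 0.0, 'q': array([ 5.69930296e+01,  2.18394156e+01,  7.43862352e+01, -4.64232594e-04,
        8.38567601e+01, -1.23355744e+01]), 'qvel': array([-0.05363197,  0.0477729 , -0.04780915, -0.01204151, -0.13774926,
       -0.04398931]), 'joint_efforts': array([ 5.39725806e-04, -4.48442674e+01, -2.31285793e+01, -5.75484910e-05,
        4.57747039e-03, -2.56284108e-05]), 'position': array([0.19400876, 0.51436311, 0.25571778]), 'tool_rot': array([[-7.76767575e-04,  3.53006432e-01,  9.35620573e-01],
       [-1.21058708e-03,  9.35619837e-01, -3.53007159e-01],
       [-9.99998966e-01, -1.40685469e-03, -2.99414127e-04]]), 'ft_force': array([-0.34324896,  0.73424418, -0.00708588]), 'wrist_torque': array([ 0.00838116, -0.04511662, -0.0025374 ]), 'grip_width': 0.08509567335388891}
top {'fx': 391.33184038641207, 'fy': 391.33184038641207, 'cx': 280.19262487757226, 'cy': 204.12963875071262, 'T': [[-0.0127, 0.9984, -0.0549, 0.5149], [-0.9994, -0.0145, -0.0329, 0.0339], [-0.0337, 0.0544, 0.9979, 0.9749], [0.0, 0.0, 0.0, 1.0]]}
side {'fx': 410.4354496719763, 'fy': 410.4354496719763, 'cx': 277.58616683363914, 'cy': 203.41751771020506, 'T': [[0.9311, 0.2696, -0.2458, 0.3329], [-0.3646, 0.663, -0.6539, -0.5007], [-0.0133, 0.6984, 0.7155, 0.7391], [0.0, 0.0, 0.0, 1.0]]}
```

View pics/top0.png

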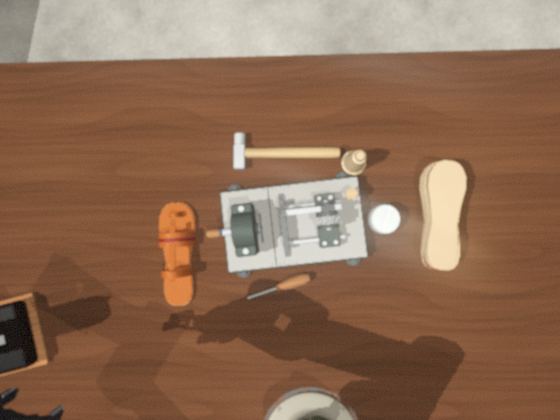

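View pics/side0.png

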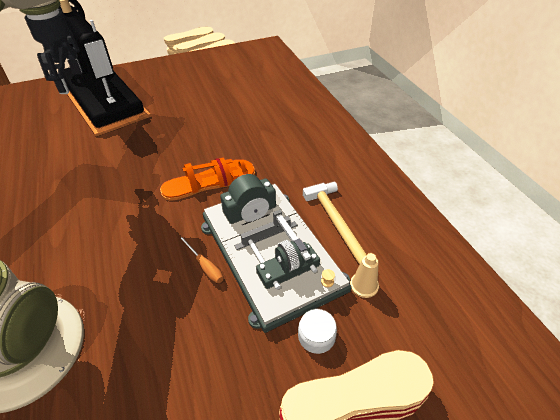

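Run:
```python
import cv2,numpy as np
a=cv2.imread('pics/top0.png')[170:280,205:375];b=cv2.imread('pics/side0.png')[165:335,190:360]
a=cv2.resize(a,(800,518),interpolation=cv2.INTER_CUBIC)
cv2.imwrite('pics/z1.png',a)
```

```text
(no output)
```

View pics/z1.png

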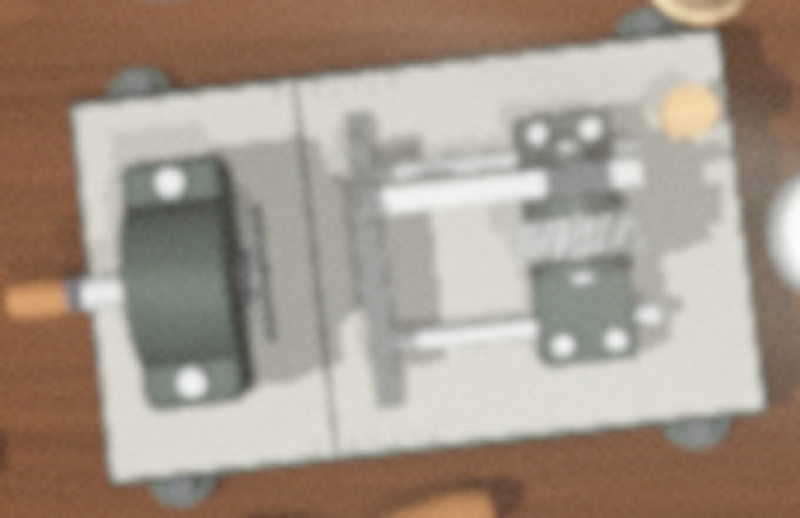

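```bash
cat > h.py <<'E'
from rig import sensors,get_image
import cv2,numpy as np
def ray(d,uv,z):
    c=np.array([(uv[0]-d['cx'])/d['fx'],-(uv[1]-d['cy'])/d['fy'],-1.]);T=np.array(d['T'])
    v=T[:3,:3]@c;o=T[:3,3];return o+v*(z-o[2])/v[2]
def proj(d,p):
    T=np.array(d['T']);c=T[:3,:3].T@(np.array(p)-T[:3,3])
    return np.array([d['cx']+d['fx']*c[0]/-c[2],d['cy']-d['fy']*c[1]/-c[2]])
E
python3 - <<'E'
from h import *
d=get_image('top')
f=lambda u,v,z:ray(d,(205+(u+.5)*170/800-.5,170+(v+.5)*110/518-.5),z)
P=[f(*p,.038) for p in [(72,104),(718,35),(764,410),(112,482)]]
m1,m2=f(296,82,.038),f(337,455,.038)
print(np.round(P,4),'sides',[np.linalg.norm(P[i]-P[i-1]) for i in range(4)])
x=(m1-m2);print('mark len',np.linalg.norm(x));x/=np.linalg.norm(x);y=np.array([-x[1],x[0],0])
print('x',x,'y',y,'yaw',np.degrees(np.arctan2(x[1],x[0])))
m=(m1+m2)/2;c=m-.131*y;c[2]=.115
w=f(580,235,.115)
print('mark',m,'crest',c,'wheel seen',w,'diff',(w-c)@x,(w-c)@y)
print('bar front', [ (f(u,v,.07)-m)@y for u,v in((345,115),(378,405))])
s=get_image('side');print('crest in side',proj(s,c))
E
```

```text
[[ 0.5986  0.2102  0.038 ]
 [ 0.6286 -0.1203  0.038 ]
 [ 0.439  -0.1388  0.038 ]
 [ 0.406   0.1906  0.038 ]] sides [np.float64(0.19356458476877222), np.float64(0.33177961002935574), np.float64(0.1905015893405155), np.float64(0.3310271419069054)]
mark len 0.1904397413640142
x [0.99516773 0.09818959 0.        ] y [-0.09818959  0.99516773  0.        ] yaw 5.634928566456393
mark [0.51331763 0.08550864 0.038     ] crest [ 0.52618047 -0.04485833  0.115     ] wheel seen [ 0.52693073 -0.04164108  0.115     ] diff 0.001062530939178608 0.003128036491897492
bar front [np.float64(-0.024028359179209865), np.float64(-0.024371597149497163)]
crest in side [288.99257013 245.69293512]
```

Call:
{"name": "arm_command", "arguments": {
  "plan": [
    [[0,-0.8,1.0,0,0,0],[0,-1.6,2.0,0,0,0],[0,-2.5,3.2,0,0,0],[0,-3.5,4.4,0,0,0],[0,-4.5,5.7,0,0,0],[0,-5.5,6.9,0,0,0],[0,-6.5,8.2,0,0,0],[0,-7.5,9.4,0,0,0],[0,-8.5,10.7,0,0,0],[0,-9.5,12,0,0,0]]
  ],
  "jaw": 1
}}

```text
time_s: 1.2
position: [0.3915, 0.1849, 0.2564]
tool_rot: [[0.0, 0.353, 0.936], [0.0, 0.936, -0.353], [-1.0, 0.0, 0.0]]
ft_force: [0.9, -0.1, -0.0]
grip_width: 0.0001
```

Call:
{"name": "arm_command", "arguments": {
  "plan": [
    [[0,-1,1.2,-0.4,0,0],[0,-2,2.5,-0.9,0,0],[0,-3,3.8,-1.5,0,0],[0,-4,5.1,-2.1,0,0],[0,-5,6.3,-2.7,0,0],[0,-5.8,7.3,-3.3,0,0],[0,-6.3,7.9,-3.9,0,0],[0,-6.6,8.3,-4.4,0,0],[0,-6.6,8.3,-4.4,0,0],[0,-6.6,8.3,-4.4,0,0]]
  ]
}}

```text
time_s: 2.2
position: [0.5266, -0.0409, 0.2561]
tool_rot: [[-0.001, -0.098, 0.995], [0.0, 0.995, 0.098], [-1.0, 0.0, -0.001]]
ft_force: [0.8, -0.6, -0.2]
grip_width: 0.0001
```

Run:
```python
from h import *
o=sensors.observe();print(o['time_s'],o['position'],o['tool_rot'],o['ft_force'],o['grip_width'])
d=get_image('wrist');print(d['T'],d['fx'],d['fy'],d['cx'],d['cy']);cv2.imwrite('pics/w1.png',d['img'][:,:,::-1])
for p in [(0.527,-0.043,.115),(.5133,.0855,.038)]: print(proj(d,p))
```

```text
2.2 [ 0.5265877  -0.04087598  0.25610728] [[-6.49283073e-04 -9.82148258e-02  9.95165025e-01]
 [ 3.43911013e-04  9.95165154e-01  9.82150629e-02]
 [-9.99999730e-01  4.06017590e-04 -6.12366729e-04]] [ 0.76890417 -0.59944783 -0.24794855] 0.00013963992601263704
[[-9.70134899e-02 -9.43523047e-01 -3.16784852e-01  4.43876081e-01]
 [ 9.95283051e-01 -9.20239567e-02 -3.07121952e-02 -4.85992199e-02]
 [-1.74131488e-04 -3.18270091e-01  9.48000063e-01  3.74098755e-01]
 [ 0.00000000e+00  0.00000000e+00  0.00000000e+00  1.00000000e+00]] 375.74627086273637 375.74627086273637 273.96255656506406 212.1843938924554
[270.58491953 207.32579004]
[412.15932192 180.43724414]
```

View pics/w1.png

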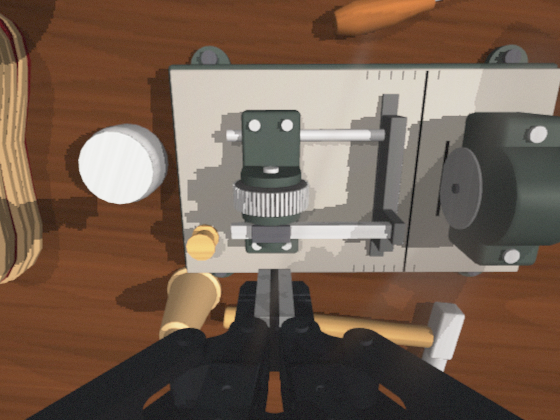

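Run:
```python
import cv2
a=cv2.imread('pics/w1.png')[85:265,225:445]
cv2.imwrite('pics/w1z.png',cv2.resize(a,None,fx=3.3,fy=3.3,interpolation=cv2.INTER_CUBIC))
```

```text
(no output)
```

View pics/w1z.png

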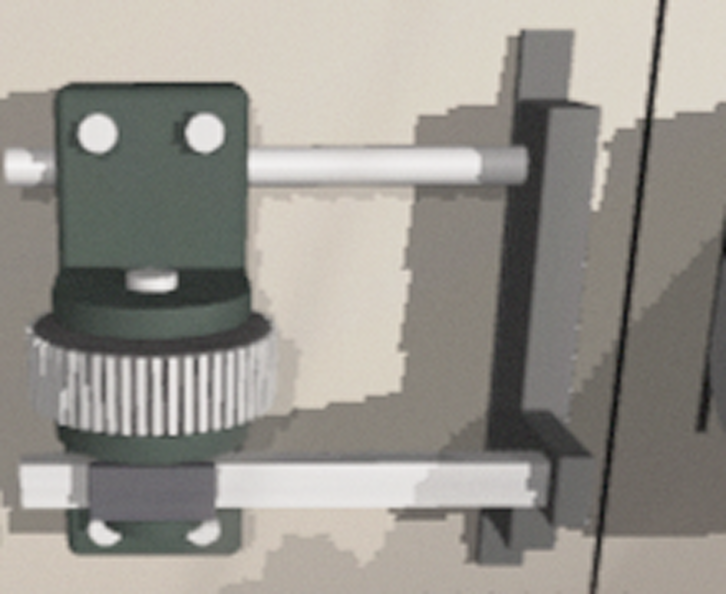

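Call:
{"name": "arm_command", "arguments": {
  "plan": [
    [[0.6,-0.2,0,0,0,0],[1.3,-0.4,-0.04,0,0,0],[2.0,-0.56,-0.04,0,0,0],[2.7,-0.56,-0.04,0,0,0],[3.3,-0.56,-0.04,0,0,0],[3.8,-0.56,-0.04,0,0,0],[4.1,-0.56,-0.04,0,0,0],[4.3,-0.56,-0.04,0,0,0],[4.4,-0.56,-0.04,0,0,0],[4.4,-0.56,-0.04,0,0,0]]
  ]
}}

```text
time_s: 3.25
position: [0.5273, -0.0551, 0.1465]
tool_rot: [[0.0, -0.1, 0.995], [-0.0, 0.995, 0.1], [-1.0, -0.0, 0.0]]
ft_force: [0.1, -0.2, -0.5]
grip_width: -0.0
```

Call:
{"name": "arm_command", "arguments": {
  "plan": [
    [[0.04,0,0,0,0,0],[0.08,0,0,0,0,0],[0.12,0,0,0,0,0],[0.16,0,0,0,0,0],[0.16,0,0,0,0,0]]
  ]
}}

```text
time_s: 3.75
position: [0.5272, -0.0552, 0.1422]
tool_rot: [[-0.0, -0.1, 0.995], [0.0, 0.995, 0.1], [-1.0, 0.0, -0.0]]
ft_force: [-0.8, 0.1, -0.4]
grip_width: -0.0001
```

Call:
{"name": "arm_command", "arguments": {
  "plan": [
    [[0.04,0,0,0,0,0],[0.08,0,0,0,0,0],[0.08,0,0,0,0,0]]
  ]
}}

```text
time_s: 4.05
position: [0.5272, -0.0552, 0.1402]
tool_rot: [[-0.0, -0.1, 0.995], [0.0, 0.995, 0.1], [-1.0, 0.0, -0.0]]
ft_force: [-1.0, -0.3, -0.6]
grip_width: -0.0
```

Call:
{"name": "arm_command", "arguments": {
  "plan": [
    [[0.03,0,0,0,0,0],[0.03,0,0,0,0,0]]
  ]
}}

```text
time_s: 4.25
position: [0.5273, -0.0552, 0.1396]
tool_rot: [[0.0, -0.1, 0.995], [-0.0, 0.995, 0.1], [-1.0, -0.0, 0.0]]
ft_force: [1.1, 0.9, 0.3]
grip_width: 0.0
```

Call:
{"name": "arm_command", "arguments": {
  "plan": [
    [[0.03,0,0,0,0,0],[0.03,0,0,0,0,0]]
  ]
}}

```text
time_s: 4.45
position: [0.5274, -0.0553, 0.1393]
tool_rot: [[0.001, -0.1, 0.995], [-0.0, 0.995, 0.1], [-1.0, -0.0, 0.001]]
ft_force: [-1.8, -0.1, 4.5]
grip_width: 0.0002
```

Call:
{"name": "arm_command", "arguments": {
  "plan": [
    [[0.02,0,0,0,0,0],[0.02,0,0,0,0,0]]
  ]
}}

```text
time_s: 4.65
position: [0.5274, -0.0555, 0.1392]
tool_rot: [[0.001, -0.1, 0.995], [-0.001, 0.995, 0.1], [-1.0, -0.001, 0.001]]
ft_force: [-2.8, -0.5, 7.3]
grip_width: -0.0001
```

Call:
{"name": "arm_command", "arguments": {
  "plan": [
    [[0,0.1,0,0,0,0],[0,0.2,0,0,0,0],[0,0.3,0,0,0,0],[0,0.4,0,0,0,0],[0,0.48,0,0,0,0]]
  ]
}}

```text
time_s: 5.15
position: [0.5262, -0.0437, 0.1399]
tool_rot: [[0.002, -0.1, 0.995], [-0.002, 0.995, 0.1], [-1.0, -0.002, 0.001]]
ft_force: [-4.6, -2.1, 14.5]
grip_width: -0.0
```

Call:
{"name": "arm_command", "arguments": {
  "plan": [
    [[0,0.1,0,0,0,0],[0,0.2,0,0,0,0],[0,0.3,0,0,0,0],[0,0.4,0,0,0,0],[0,0.48,0,0,0,0],[0,0.48,0,0,0,0]]
  ]
}}

```text
time_s: 5.75
position: [0.525, -0.0312, 0.1391]
tool_rot: [[0.001, -0.1, 0.995], [-0.0, 0.995, 0.1], [-1.0, -0.001, 0.001]]
ft_force: [-1.8, 1.1, 7.1]
grip_width: 0.0003
```

Run:
```python
from h import *
d=get_image('wrist')
P=[proj(d,p) for p in [(0.525,-0.043,.115),(.5133,.0855,.038)]];print(P)
cv2.imwrite('pics/w2.png',d['img'][:,:,::-1])
```

```text
[array([245.94018141, 287.83305652]), array([462.09923698, 226.30402904])]
```

View pics/w2.png

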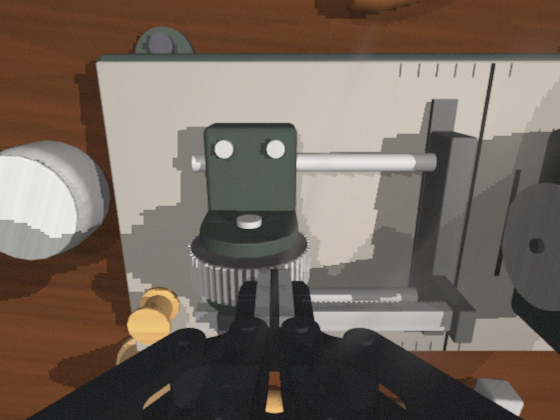

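```bash
cat >> h.py <<'E'
def gap(d,row0,rows=12):
    """dist of foot edge to mark (mm) on rows beside the foot's free end"""
    g=cv2.cvtColor(d['img'],cv2.COLOR_RGB2GRAY).astype(float);out=[]
    m=proj(d,(.5133,.0855,.038))
    ym=np.array([-.0982,.9952,0]);
    for r in range(row0,row0+rows):
        u0=proj(d,(.5133-.08,.0776,.038))[0]
        L=g[r];c0=int(u0)-8;mk=c0+np.argmin(L[c0:c0+20])
        w=np.clip(110-L[mk-3:mk+4],0,None);mu=(w*np.arange(mk-3,mk+4)).sum()/w.sum()
        e=L[mk-70:mk-4];dl=np.diff(e);k=np.argmax(dl)
        if dl[k]<8: continue
        w=np.clip(dl[max(k-2,0):k+3],0,None);fu=mk-70+max(k-2,0)+(w*np.arange(len(w))).sum()/w.sum()+.5
        out.append([r,fu,mu,1e3*(ray(d,(fu,r),.038)-ray(d,(mu,r),.038))@ym])
    return np.round(out,2)
E
python3 - <<'E'
from h import *
d=get_image('wrist')
print(gap(d,102))
print(proj(d,(.5133-.08,.0776,.038)))
E
python3 - <<'E'
from h import *
d={'fx':375.746,'fy':375.746,'cx':273.9626,'cy':212.1844,'T':[[-9.70134899e-02,-9.43523047e-01,-3.16784852e-01,4.43876081e-01],[9.95283051e-01,-9.20239567e-02,-3.07121952e-02,-4.85992199e-02],[-1.74131488e-04,-3.18270091e-01,9.48000063e-01,3.74098755e-01],[0,0,0,1]],'img':cv2.imread('pics/w1.png')[:,:,::-1].copy()}
print(gap(d,97))
E
```

```text
[[102.   433.52 486.27 -29.49]
 [103.   433.39 486.04 -29.46]
 [104.   457.11 486.03 -16.2 ]
 [105.   456.83 485.93 -16.31]
 [106.   433.   485.85 -29.65]
 [107.   432.89 485.74 -29.67]
 [108.   432.91 485.19 -29.38]
 [109.   432.66 485.08 -29.48]
 [110.   432.55 485.01 -29.52]
 [111.   456.05 484.94 -16.27]
 [112.   455.85 484.84 -16.34]
 [113.   455.65 484.7  -16.39]]
[485.37514326  90.59211287]
[[ 97.   398.36 424.   -21.93]
 [ 98.   398.35 423.8  -21.78]
 [ 99.   398.08 423.68 -21.93]
 [100.   398.14 423.47 -21.72]
 [101.   398.08 423.45 -21.78]
 [102.   397.94 423.29 -21.78]
 [103.   397.99 423.   -21.5 ]
 [104.   397.69 423.   -21.77]
 [105.   397.75 423.   -21.74]
 [106.   397.64 423.   -21.85]
 [107.   397.53 422.73 -21.73]
 [108.   397.42 422.54 -21.68]]
```

Call:
{"name": "arm_command", "arguments": {
  "plan": [
    [[-0.12,0,0,0,0,0],[-0.25,0,0,0,0,0],[-0.25,-0.32,0,0,0,0],[-0.25,-0.7,0,0,0,0],[-0.25,-1.0,0,0,0,0],[-0.2,-1.0,0,0,0,0],[-0.1,-1.0,0,0,0,0],[-0.04,-1.0,0,0,0,0],[-0.01,-1.0,0,0,0,0],[-0.01,-1.0,0,0,0,0]]
  ]
}}

```text
time_s: 6.85
position: [0.5273, -0.0561, 0.1391]
tool_rot: [[0.0, -0.1, 0.995], [-0.001, 0.995, 0.1], [-1.0, -0.001, 0.0]]
ft_force: [-2.5, -0.7, 5.5]
grip_width: -0.0001
```

Call:
{"name": "arm_command", "arguments": {
  "plan": [
    [[0,0.1,0,0,0,0],[0,0.2,0,0,0,0],[0,0.3,0,0,0,0],[0,0.4,0,0,0,0],[0,0.5,0,0,0,0],[0,0.6,0,0,0,0],[0,0.7,0,0,0,0],[0,0.8,0,0,0,0],[0,0.9,0,0,0,0],[0,1.0,0,0,0,0]]
  ]
}}

```text
time_s: 7.85
position: [0.5248, -0.0312, 0.1393]
tool_rot: [[0.001, -0.1, 0.995], [-0.001, 0.995, 0.1], [-1.0, -0.001, 0.001]]
ft_force: [-2.0, -1.5, 4.1]
grip_width: -0.0002
```

```bash
sed -i 's/mk-70/mk-42/g' h.py
python3 - <<'E'
from h import *
d=get_image('wrist')
print(gap(d,102))
E
```

```text
[[102.   466.34 486.08 -11.04]
 [103.   466.25 486.01 -11.07]
 [104.   465.97 485.93 -11.18]
 [105.   465.79 485.84 -11.24]
 [106.   465.61 485.7  -11.27]
 [107.   465.61 485.17 -10.98]
 [108.   465.54 485.04 -10.96]
 [109.   465.09 485.03 -11.21]
 [110.   464.97 484.9  -11.22]
 [111.   465.09 484.85 -11.13]
 [112.   464.79 484.73 -11.24]
 [113.   464.66 484.04 -10.93]]
```

Call:
{"name": "arm_command", "arguments": {
  "plan": [
    [[-0.12,0,0,0,0,0],[-0.25,0,0,0,0,0],[-0.25,-0.32,0,0,0,0],[-0.25,-0.7,0,0,0,0],[-0.25,-1.0,0,0,0,0],[-0.2,-1.0,0,0,0,0],[-0.1,-1.0,0,0,0,0],[-0.04,-1.0,0,0,0,0],[0,-1.0,0,0,0,0],[0,-1.0,0,0,0,0]]
  ]
}}

```text
time_s: 8.9
position: [0.5273, -0.0562, 0.1391]
tool_rot: [[0.0, -0.1, 0.995], [-0.001, 0.995, 0.1], [-1.0, -0.001, 0.0]]
ft_force: [-1.9, -0.9, 6.3]
grip_width: -0.0001
```

Call:
{"name": "arm_command", "arguments": {
  "plan": [
    [[0,0.1,0,0,0,0],[0,0.2,0,0,0,0],[0,0.3,0,0,0,0],[0,0.4,0,0,0,0],[0,0.5,0,0,0,0],[0,0.6,0,0,0,0],[0,0.7,0,0,0,0],[0,0.8,0,0,0,0],[0,0.9,0,0,0,0],[0,1.0,0,0,0,0]]
  ]
}}

```text
time_s: 9.9
position: [0.5248, -0.0312, 0.1392]
tool_rot: [[0.001, -0.1, 0.995], [-0.001, 0.995, 0.1], [-1.0, -0.001, 0.0]]
ft_force: [-2.5, -1.0, 3.7]
grip_width: 0.0001
```

Run:
```python
from h import *
d=get_image('wrist')
print(gap(d,102)[::3])
```

```text
[[102.   475.79 486.05  -5.74]
 [105.   451.57 485.85 -19.22]
 [108.   474.85 485.04  -5.73]
 [111.   450.55 484.84 -19.32]]
```

Call:
{"name": "arm_command", "arguments": {
  "plan": [
    [[-0.12,0,0,0,0,0],[-0.25,0,0,0,0,0],[-0.25,-0.32,0,0,0,0],[-0.25,-0.7,0,0,0,0],[-0.25,-1.0,0,0,0,0],[-0.2,-1.0,0,0,0,0],[-0.1,-1.0,0,0,0,0],[-0.04,-1.0,0,0,0,0],[0,-1.0,0,0,0,0],[0,-1.0,0,0,0,0]]
  ]
}}

```text
time_s: 10.95
position: [0.5273, -0.0562, 0.1391]
tool_rot: [[0.0, -0.1, 0.995], [-0.001, 0.995, 0.1], [-1.0, -0.001, 0.0]]
ft_force: [-1.3, -2.3, 5.4]
grip_width: 0.0004
```

Call:
{"name": "arm_command", "arguments": {
  "plan": [
    [[0,0.1,0,0,0,0],[0,0.2,0,0,0,0],[0,0.3,0,0,0,0],[0,0.4,0,0,0,0],[0,0.5,0,0,0,0],[0,0.6,0,0,0,0],[0,0.7,0,0,0,0],[0,0.8,0,0,0,0],[0,0.9,0,0,0,0],[0,1.0,0,0,0,0]]
  ]
}}

```text
time_s: 11.95
position: [0.5248, -0.0312, 0.1393]
tool_rot: [[0.001, -0.1, 0.995], [-0.001, 0.995, 0.1], [-1.0, -0.001, 0.0]]
ft_force: [-1.9, -1.1, 4.4]
grip_width: 0.0002
```

Call:
{"name": "arm_command", "arguments": {
  "plan": [
    [[-0.2,0,0,0,0,0],[-0.8,0,0,0,0,0],[-1.6,0.8,-0.4,0,0,0],[-2.0,1.8,-0.8,0,0,0],[-2.0,2.8,-1.2,0,0,0],[-2.0,3.8,-1.6,0,0,0],[-2.0,4.5,-2.0,0,0,0],[-2.0,4.5,-2.0,0,0,0],[-2.0,4.5,-2.0,0,0,0]]
  ]
}}

```text
time_s: 12.85
position: [0.4643, 0.0756, 0.1888]
tool_rot: [[0.001, -0.101, 0.995], [-0.0, 0.995, 0.101], [-1.0, -0.0, 0.001]]
ft_force: [-0.3, 0.8, 0.6]
grip_width: 0.0001
```

Run:
```python
from h import *
d=get_image('wrist')
print(proj(d,(.5133,.0855,.038)),proj(d,(.5133-.09,.0766,.038)),d['T'])
cv2.imwrite('pics/w3.png',d['img'][:,:,::-1])
```

```text
[280.09161297 263.05963721] [280.87493149 148.48069251] [[-9.93761472e-02 -9.42889067e-01 -3.17938026e-01  3.81390361e-01]
 [ 9.95049553e-01 -9.44481758e-02 -3.09180962e-02  6.76923414e-02]
 [-8.76331700e-04 -3.19436612e-01  9.47607241e-01  3.06693623e-01]
 [ 0.00000000e+00  0.00000000e+00  0.00000000e+00  1.00000000e+00]]
```

View pics/w3.png

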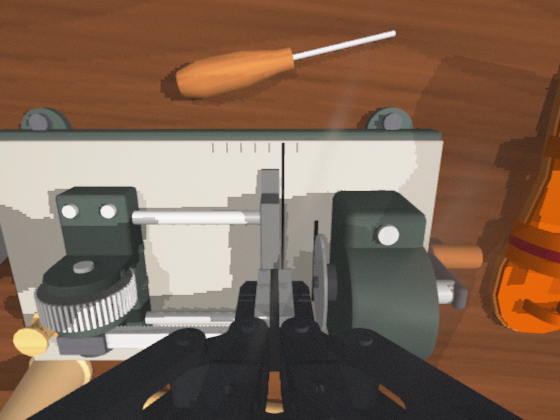

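Run:
```python
import cv2,numpy as np
a=cv2.imread('pics/w3.png',0)
print(a[150:165,270:295].mean(0).round().astype(int));
for r in (172,180,188,196,204):print(r,a[r:r+4,258:295].mean(0).round().astype(int))
```

```text
[223 224 225 225 225 225 224 225 225 226 225 176  64  35 169 221 225 226
 225 226 225 225 225 226 225]
172 [152 153 152 144 139 140 142 139 140 140 140 140 140 140 138 140 139 139
 140 140 149 203 226 176  66  34 180 224 226 225 226 224 226 225 225 226
 225]
180 [153 153 151 143 139 139 139 139 139 139 140 140 138 140 138 139 138 138
 139 139 148 185 204 157  65  36 180 226 225 226 225 226 225 226 225 226
 225]
188 [152 152 152 145 139 139 139 140 138 139 138 138 138 139 139 139 138 139
 138 137 148 184 217 176  64  56 184 225 226 226 225 225 225 226 225 225
 225]
196 [151 152 130  89  74  74  73  73  73  74  74  74  74  75  76  76  74  76
  75  76  88 157 188 138  27  61 166 203 204 204 204 204 204 195 171 151
 152]
204 [152 138 117 123 133 135 136 137 137 136 136 136 136 138 137 137 136 137
 136 138 138 125 118  90  23  39  96 124 131 146 153 152 151 152 152 153
 152]
```

Call:
{"name": "arm_command", "arguments": {
  "plan": [
    [[0,-0.8,0.4,0,0,0],[0,-1.8,0.8,0,0,0],[0,-2.8,1.2,0,0,0],[0,-3.8,1.6,0,0,0],[0,-4.7,2.0,0,0,0],[0.6,-5.28,2.0,0,0,0],[1.2,-5.28,2.0,0,0,0],[1.6,-5.28,2.0,0,0,0],[1.75,-5.28,2.0,0,0,0],[1.75,-5.28,2.0,0,0,0]]
  ]
}}

```text
time_s: 13.9
position: [0.5269, -0.0508, 0.1446]
tool_rot: [[-0.001, -0.1, 0.995], [0.0, 0.995, 0.1], [-1.0, 0.0, -0.001]]
ft_force: [-0.2, -0.6, -0.3]
grip_width: 0.0004
```

Call:
{"name": "arm_command", "arguments": {
  "plan": [
    [[0.1,0,0,0,0,0],[0.18,0,0,0,0,0],[0.21,0,0,0,0,0],[0.23,0,0,0,0,0],[0.23,0,0,0,0,0]]
  ]
}}

```text
time_s: 14.4
position: [0.527, -0.0506, 0.1399]
tool_rot: [[0.001, -0.1, 0.995], [-0.0, 0.995, 0.1], [-1.0, -0.0, 0.001]]
ft_force: [-2.4, 0.6, 4.7]
grip_width: -0.0002
```

Pressed at about 5 N. Now roll 14 mm, then lift, and look again from the same place.

Call:
{"name": "arm_command", "arguments": {
  "plan": [
    [[0.01,0.08,0,0,0,0],[0.01,0.16,0,0,0,0],[0.01,0.24,0,0,0,0],[0.01,0.32,0,0,0,0],[0.01,0.4,0,0,0,0],[0.01,0.48,0,0,0,0],[0.01,0.55,0,0,0,0],[0.01,0.56,0,0,0,0]]
  ]
}}

```text
time_s: 15.2
position: [0.5257, -0.037, 0.1399]
tool_rot: [[0.001, -0.1, 0.995], [-0.001, 0.995, 0.1], [-1.0, -0.001, 0.001]]
ft_force: [-2.6, -1.4, 7.4]
grip_width: -0.0002
```

Call:
{"name": "arm_command", "arguments": {
  "plan": [
    [[-0.2,0,0,0,0,0],[-0.8,0,0,0,0,0],[-1.6,0.8,-0.4,0,0,0],[-2.0,1.8,-0.8,0,0,0],[-2.0,2.8,-1.2,0,0,0],[-2.0,3.8,-1.6,0,0,0],[-2.0,4.7,-2.0,0,0,0],[-2.0,4.7,-2.0,0,0,0],[-2.0,4.7,-2.0,0,0,0]]
  ]
}}

```text
time_s: 16.1
position: [0.4642, 0.0752, 0.1892]
tool_rot: [[0.001, -0.101, 0.995], [-0.0, 0.995, 0.101], [-1.0, -0.0, 0.001]]
ft_force: [0.8, -0.3, 1.1]
grip_width: -0.0003
```

Run:
```python
from h import *
o=sensors.observe();print(o['position'])
d=get_image('wrist');a=cv2.cvtColor(d['img'],cv2.COLOR_RGB2GRAY)
cv2.imwrite('pics/w4.png',d['img'][:,:,::-1])
cv2.imwrite('pics/w4z.png',cv2.resize(d['img'][130:280,180:380,::-1],None,fx=4,fy=4,interpolation=cv2.INTER_CUBIC))
print(a[152:164,268:295].mean(0).round().astype(int))
for r in (172,180,188,196):print(r,a[r:r+4,268:295].mean(0).round().astype(int))
```

```text
[0.46418587 0.07520255 0.1891775 ]
[225 222 224 225 225 225 225 226 225 225 226 225 225 209 135  37 100 195
 225 225 225 226 225 226 225 226 225]
172 [141 140 140 140 140 140 140 140 140 140 138 139 139 140 140 102  93 193
 225 225 225 225 225 226 225 226 226]
180 [138 138 139 138 140 138 138 138 138 140 139 138 139 139 138 100 106 196
 225 226 225 226 226 226 225 226 225]
188 [138 140 139 138 140 139 140 139 138 138 140 139 138 138 139 102 142 212
 225 226 226 226 225 226 226 226 225]
196 [ 76  75  75  75  76  76  75  76  76  76  77  75  76  76  82  69 112 176
 196 195 200 204 195 186 170 153 152]
```

View pics/w4z.png

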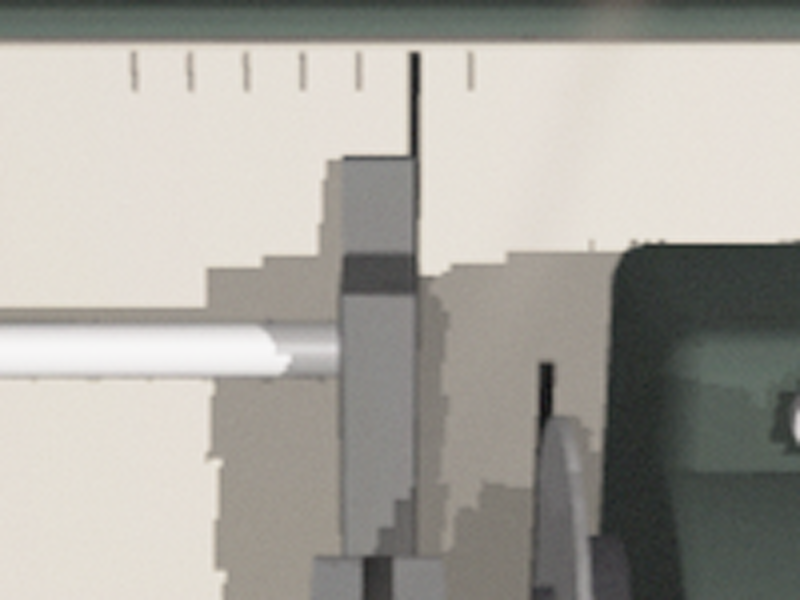

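Call:
{"name": "arm_command", "arguments": {
  "plan": [
    [[-0.6,0,0,0,0,0],[-1.4,0,-0.5,0,0,0],[-2.4,0,-1.5,0,0,0],[-3.2,0,-2.5,0,0,0],[-3.8,0,-3.2,0,0,0],[-4.0,0,-3.5,0,0,0],[-4.0,0,-3.5,0,0,0],[-4.0,0,-3.5,0,0,0]]
  ]
}}

```text
time_s: 16.95
position: [0.3775, 0.0661, 0.2882]
tool_rot: [[-0.001, -0.099, 0.995], [0.0, 0.995, 0.099], [-1.0, 0.0, -0.001]]
ft_force: [0.1, -0.3, 0.6]
grip_width: -0.0001
```

Run:
```python
from h import *
from rig import workorder
t=get_image('side')['img'][:,:,::-1].astype(int);a=cv2.imread('pics/side0.png').astype(int)
for n,(u,v) in dict(bobbin=(328,279),tin=(317,330),cone=(366,277),hammer=(345,225),awl=(205,262),soles=(355,390),sandal=(210,180)).items():
    print(n,np.abs(t-a)[v-8:v+8,u-8:u+8].mean().round(1))
o=sensors.observe();print(o['time_s'],o['position'],o['ft_force'])
print(workorder.close_job())
```

```text
bobbin 2.6
tin 0.2
cone 3.5
hammer 2.4
awl 20.0
soles 29.0
sandal 2.4
17.0 [0.37752852 0.06616772 0.28806124] [0.30503828 0.24537157 0.4225365 ]
the job is handed in; nothing more can be done
None
```

I set the width guide on the gauge mark by rolling the thumb wheel with the closed fingertips, and handed the job in at 17 s of the 51 s allowed. It took five strokes, pressing about 4–15 N: four of about 25 mm and a last one of 14 mm.

- **Guide position:** in the last close overhead view, the foot's front edge was on the middle of the gauge mark, by my estimate within about 0.3 mm (the limit is 2 mm). Earlier slanted views read about 2 mm too far along, because they showed the raised top edge of the foot. I used the overhead view for the last stroke.
- **Hand clear:** the hand was raised about 0.1 m above the cutter and drawn back, with the wrist force reading near zero.
- **Things lying around:** I compared patches of the side view with the first picture. The bobbin, tin, cone, hammer and sandal were unchanged. The awl and sole stack patches differed. I put that down to the arm or its shadow, since the hand never went near either, but I did not look again. The awl looked normal in an earlier wrist view.

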